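# Hold a filter flap at its balance point

### The job

Grip the handle bar of the filter flap that lies on its front rests on the small inspection stand, and swing it up gently, never letting it drop or topple over to the back, to the angle at which it would balance over its hinge and fall neither way; that angle depends on where the trim weight sits on its stud. Finish still gripping the bar, with the flap held motionless at its balance point so that I can tighten its stay. Leave the loose things round the stand where they are.

Things in the scene. Friction and masses are not known exactly. Their poses are not given: they have to be found in the camera images.
- flap_hinge (a point): Middle of the hinge axis, 57 mm above the bench, between two ears (tops 68 mm high, 142 mm apart outside). x is level, pointing away from the lying flap's free end (roughly away from the robot), y along the hinge, z up. The stand is fixed: a grey plate 150 x 160 x 12 mm from 115 mm in front of the hinge to 35 mm behind.
- flap_bar (a point): Centre of the handle bar: round steel, 10 mm thick, at the flap's free end, parallel to the hinge, 155 mm from it, 92 mm free between the side rails. Lying: 57 mm above the bench, 40 mm in front of the plate, 46 mm clear between bar and pane frame, so open the fingers only part way. A pinched bar turns between fingers. Axes turn with the flap: x bar to hinge, z the stud's side.
- flap (a joint): Flap angle, rad: 0 lying level on the front rests, free end towards -x of flap_hinge; pi/2 upright; 2.3 fallen on the back stops. Bar = flap_hinge - 155 mm cos(angle) along x + 155 mm sin(angle) up. Hinge nearly frictionless. Balance (centre of mass above the hinge): angle = pi/2 - atan((10.0 mm + 0.533 trim) / 47.9 mm), from 1.36 at trim 0 to 1.04 at trim 34 mm.
- trim (a joint): Place of the trim weight on its stud, m: 0 nearest the flap, 0.034 farthest out; it differs at each start and sits tight. Centre of the weight is 18 mm + this from the flap's mid-plane. Flap and weight together: 0.30 kg, centre of mass 47.9 mm from the hinge towards the bar and 10.0 mm + 0.533 trim off the mid-plane on the stud's side.
- trim_center (a point): Centre of the trim weight: a brass disc 36 mm across, 20 mm thick, on a thin steel stud that stands square on the flap 35 mm from the hinge axis, pointing up as the flap lies (tip 72 mm above the flap's mid-plane). Axes as flap_bar.
- loupe: Black eye loupe, a cup 41 mm across and 34 mm tall, standing loose to the right of the stand; leave alone. Origin: centre of its underside.
- heat_sink: Finned aluminium heat sink 50 x 50 x 23 mm, loose to the right of the stand; leave alone. Origin: centre of its underside.
- board_c: Small green circuit board 50 x 60 x 12 mm, loose to the left of the stand; leave alone. Origin: centre of its underside.

How it is judged:
On the way:
1. the gripped flap has been swung part of the way up (value of joint flap between 0.35 and 1 rad and contact force between the fingers and flap above 0.5 N), for 0.05 s.
At the end, for the whole second after the job is handed in: The flap stands still (under 0.05 rad/s) within 0.06 rad (about 3.5 degrees) of its balance angle for the present place of the trim weight, the fingers still touch it with more than 0.5 N, and the loupe, heat sink and small board lie within 20 mm of where they were (((value of joint flap between 1.2934 and 1.4134 rad and value of joint trim below 0.002 m) or (value of joint flap between 1.2723 and 1.3923 rad and value of joint trim between 0.001999 and 0.004 m) or (value of joint flap between 1.2513 and 1.3713 rad and value of joint trim between 0.003999 and 0.006 m) or (value of joint flap between 1.2306 and 1.3506 rad and value of joint trim between 0.005999 and 0.008 m) or (value of joint flap between 1.2102 and 1.3302 rad and value of joint trim between 0.007999 and 0.01 m) or (value of joint flap between 1.19 and 1.31 rad and value of joint trim between 0.009999 and 0.012 m) or (value of joint flap between 1.17 and 1.29 rad and value of joint trim between 0.011999 and 0.014 m) or (value of joint flap between 1.1504 and 1.2704 rad and value of joint trim between 0.013999 and 0.016 m) or (value of joint flap between 1.131 and 1.251 rad and value of joint trim between 0.015999 and 0.018 m) or (value of joint flap between 1.1119 and 1.2319 rad and value of joint trim between 0.017999 and 0.02 m) or (value of joint flap between 1.0932 and 1.2132 rad and value of joint trim between 0.019999 and 0.022 m) or (value of joint flap between 1.0747 and 1.1947 rad and value of joint trim between 0.021999 and 0.024 m) or (value of joint flap between 1.0566 and 1.1766 rad and value of joint trim between 0.023999 and 0.026 m) or (value of joint flap between 1.0387 and 1.1587 rad and value of joint trim between 0.025999 and 0.028 m) or (value of joint flap between 1.0212 and 1.1412 rad and value of joint trim between 0.027999 and 0.03 m) or (value of joint flap between 1.004 and 1.124 rad and value of joint trim between 0.029999 and 0.032 m) or (value of joint flap between 0.9871 and 1.1071 rad and value of joint trim above 0.031999 m)) and contact force between the fingers and flap above 0.5 N and velocity of joint flap between -0.05 and 0.05 rad/s and distance of each of loupe, heat_sink, board_c from where it was at the start of the episode below 0.02 m); the arm keeps its last pose, push and grip.
It fails at once if the flap is dropped or flung (faster than 2.5 rad/s) (velocity of joint flap above 2.5 rad/s or velocity of joint flap below -2.5 rad/s).
It fails at once if the flap goes well over to the back (value of joint flap above 2 rad).
It fails at once if a loose thing beside the stand is knocked away (distance of any of loupe, heat_sink, board_c from where it was at the start of the episode above 0.03 m).
It also fails if it takes over 38 s, if anything falls off the work surface, if the arm or the gripper's body presses on something with over 40 N, if the wrist force passes 120 N, or if a joint passes its speed limit or range.

### The arm

A 6-joint arm with a two-finger parallel gripper is mounted at the origin on a cart in front of the work surface, level with it; the furniture and walls round the work are solid. World frame = base frame: x ahead of the robot, y to its left, z up, the work surface at z = 0. Lengths are in m, angles in rad, forces in N, time in s.
With the tool pointing down it reaches from about 0.3 to 0.85 m from the base axis. Payload 4.2 kg.
Tool frame: the origin (TCP) lies at the very end of the fingers, on their centre line; the grasp point (between the pads) lies 19 mm behind it; z points along the fingers, y is the line along which they close (so a half turn about z gives the same grasp; the last joint's range is limited). The gripper opens to 91 mm and grips with 3 to 60 N. Pads are 32 mm wide; open, the fingers measure 118 mm over their backs; the gripper's body (76 mm by 178 mm) begins 60 mm behind the grasp point.
Start: joints at [1.161, 0.32, 1.565, -0, 1.257, -0.02], TCP at [0.219, 0.532, 0.214] pointing down, gripper open.
Joint ranges: [-3.11, 3.11], [-0.84, 2.01], [0.21, 2.61], [-1.34, 4.49], [0.05, 2.63], [-2.56, 2.56]. Speed limits (rad/s): [2.57, 2.57, 3.14, 3.14, 3.14, 3.14].

### API

Orientations are given as a 3x3 rotation matrix whose columns are the frame's x, y, z axes.
In Python, from station import ctrl, solver, status, camera, order gives the robot as it stands. The module is installed in compiled form; this text tells all that it offers. Calls block until the motion is done:
- ctrl.move_to(position, orientation): joint-space move of the TCP to a pose.
- ctrl.movel(position, attitude=None, v=0.15, guard=None): straight line of the TCP; attitude=None keeps the orientation; v is the mean speed in m/s. With guard (N) it stops when the force on the tool has changed by that much, and returns True; else False.
- ctrl.goto_joints(angles): joint-space move.
- ctrl.command_gripper(opening, grip_force=None): finger opening in m; grip_force is the grip in N (None keeps the last); returns when the fingers have stopped.
- ctrl.hold(seconds).
- solver.solve_ik(position, orientation): joint angles nearest the present ones, or None.
- status.read_state(): the state.
- camera(name): name is "side" or "top"; returns a dict with "pixels" (480x640x3 uint8, red, green, blue), "mtx" (3x3 intrinsics, pixels), "distortion" ([k1, k2, p1, p2, k3] as OpenCV has them; the pictures are not rectified), "world_from_camera" (4x4, takes a point from camera to world coordinates). Camera axes: x right, y up, looking along -z (the intrinsics and any distortion apply to the point x, -y, -z); pixel columns grow to the right and rows downward; lengths in m; the calibration is good to about 2 mm. A picture is of the moment at which its call begins. There is no depth.
A pose or a line that the arm cannot do raises ctrl.PlanningError and nothing moves.
- order.close_job(): hands the job in; it is judged then, once.
The state is a dict: "time": time; "joints": joint angles; "dq": joint speeds; "joint_efforts": joint torques, N m; "tcp_pos": TCP position; "orientation": TCP orientation; "force": force on the tool from outside, world axes, zero at the start; "torque": the same for the moment, N m; "opening": finger opening in m; "finger_force": force on a finger pad.
Only numpy, scipy, OpenCV 4.12 (cv2) and the standard library are available. Lean on these libraries where they do the work, as an engineer would, in place of code of your own. Each camera call takes 0.05 s, during which the arm holds its last target. There are 200 camera calls.

## Working session

There is one attempt and no reset: what is moved stays moved. The work goes in short steps, each a Python script; the robot and the scene stay as the last script left them, time stands still between calls to the robot, and variables do not carry over. Pictures are saved under pics/ and viewed, at most 10 in all, crops included, and the job is handed in when it is done.

```bash
mkdir -p pics
python3 - <<'E'
from station import ctrl, solver, status, camera, order
import cv2,numpy as np
for n in("top","side"):
    c=camera(n); cv2.imwrite(f"pics/{n}0.png",c["pixels"][:,:,::-1]); print(n,c["mtx"].tolist(),c["distortion"],np.round(c["world_from_camera"],4).tolist())
s=status.read_state(); print(s["time"],s["tcp_pos"],s["orientation"],s["opening"])
E
```

```text
top [[599.4800420816247, 0.0, 322.4625099585837], [0.0, 599.4800420816247, 243.66090439609954], [0.0, 0.0, 1.0]] [-0.16595542  0.          0.          0.          0.        ] [[-0.0741, 0.9746, -0.2113, 0.3374], [-0.9972, -0.0733, 0.0115, -0.0048], [-0.0043, 0.2116, 0.9773, 1.1523], [0.0, 0.0, 0.0, 1.0]]
side [[496.2103238734888, 0.0, 322.6159655012685], [0.0, 496.2103238734888, 235.80704661629903], [0.0, 0.0, 1.0]] [-0.06549042  0.          0.          0.          0.        ] [[0.9978, -0.0334, 0.0572, 0.6153], [0.0662, 0.5133, -0.8557, -0.916], [-0.0008, 0.8576, 0.5144, 0.6222], [0.0, 0.0, 0.0, 1.0]]
0.1 [0.2183229  0.53146592 0.21321317] [[-9.24994402e-01  3.79980238e-01 -6.12440152e-04]
 [ 3.79980731e-01  9.24993251e-01 -1.45922513e-03]
 [ 1.20262932e-05 -1.58249054e-03 -9.99998748e-01]] 0.09143388659790062
```

View pics/top0.png

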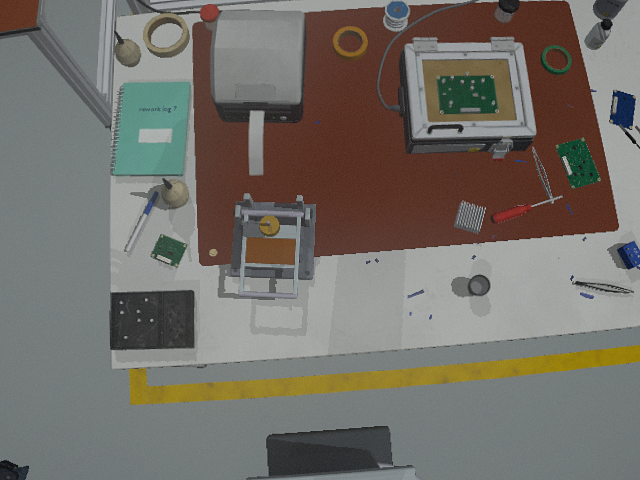

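View pics/side0.png

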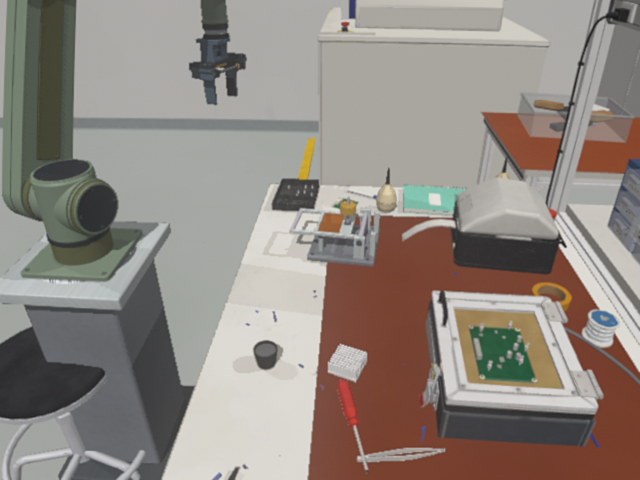

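Top view: the stand is at about (272,245), with the bar near (268,294), the ears near (241,205) and (304,208), and the brass weight at (269,226). Side view: the flap is at about (335,230) and the weight at about (348,208). Next I'll view enlarged crops.

```bash
cat > h.py <<'E'
import cv2,numpy as np
def rays(c,px):
    n=cv2.undistortPoints(np.array(px,float).reshape(-1,1,2),c["mtx"],c["distortion"]).reshape(-1,2)
    T=np.array(c["world_from_camera"]); d=np.c_[n[:,0],-n[:,1],-np.ones(len(n))]@T[:3,:3].T
    return T[:3,3],d
def onz(c,px,z):
    o,d=rays(c,px); return o+d*((z-o[2])/d[:,2])[:,None]
def proj(c,P):
    T=np.array(c["world_from_camera"]); q=(np.array(P,float).reshape(-1,3)-T[:3,3])@T[:3,:3]
    return cv2.projectPoints(q*[1,-1,-1],np.zeros(3),np.zeros(3),c["mtx"],c["distortion"])[0].reshape(-1,2)
E
python3 - <<'E'
from station import camera
import cv2,numpy as np,pickle
from h import *
t,s=camera("top"),camera("side"); pickle.dump((t,s),open("cams.pkl","wb"))
a=cv2.resize(t["pixels"][185:310,215:335],None,fx=5,fy=5,interpolation=cv2.INTER_CUBIC)[:600]
b=cv2.resize(s["pixels"][190:270,285:390],None,fx=7,fy=7,interpolation=cv2.INTER_CUBIC)
cv2.imwrite("pics/tc.png",a[:,:,::-1]);cv2.imwrite("pics/sc.png",b[:,:,::-1])
print(onz(t,[(268,294),(240,296),(296,296)],.057),onz(t,[(241,208),(304,208)],.06))
for n,c in(("t",t),("s",s)):
    h=cv2.cvtColor(c["pixels"],cv2.COLOR_RGB2HSV); print(h[226,269] if n=="t" else h[206,347])
E
```

```text
[[0.48720388 0.08934507 0.057     ]
 [0.48719762 0.14125389 0.057     ]
 [0.47975237 0.03810628 0.057     ]] [[0.65422802 0.13130428 0.06      ]
 [0.6450132  0.01203496 0.06      ]]
[ 20 129 115]
[ 21 151 187]
```

View pics/tc.png

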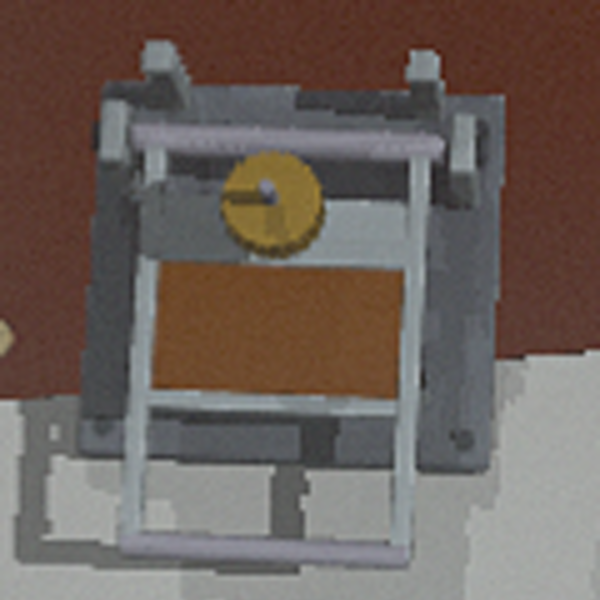

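View pics/sc.png

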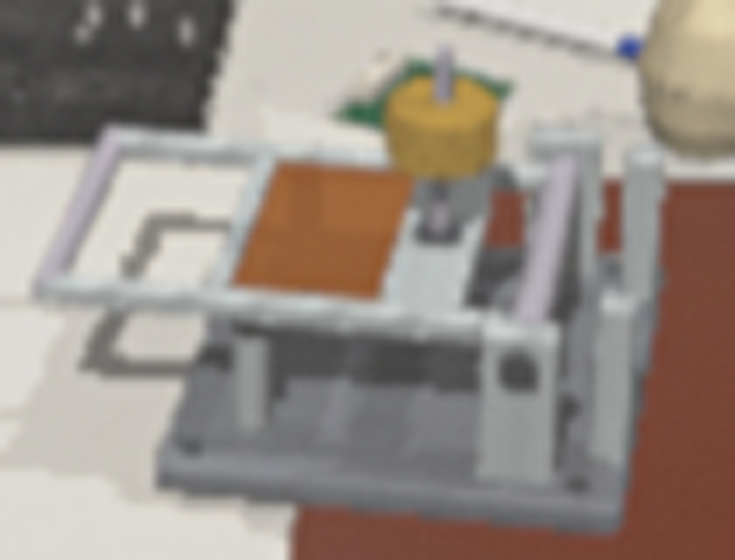

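Crops: in the top view the bar runs (239,294)–(297,296), the hinge shaft (242,212)–(303,214) and the stud tip is at (268,222). In the side view the weight sits well up the stud, centred near (348,208), with the tip at (348.5,197). Now I'll compute the positions.

Run:
```python
import pickle,cv2,numpy as np
from h import *
t,s=pickle.load(open("cams.pkl","rb"))
ft=lambda p:(np.array(p,float)+.5)/5-.5+[215,185]
fs=lambda p:(np.array(p,float)+.5)/7-.5+[285,190]
B=onz(t,ft([(120,543),(408,557)]),.059);H=onz(t,ft([(135,135),(442,147)]),.059)
B2=onz(s,fs([(110,132),(45,290)]),.059);H2=onz(s,fs([(567,160),(530,318)]),.059)
for X in(B,B2,H,H2): print(X.round(4).tolist(),X.mean(0).round(4),np.linalg.norm(X[0]-X[1]).round(4))
def tri(a,b):
    o1,d1=rays(t,[a]);o2,d2=rays(s,[b]);d1,d2=d1[0],d2[0]
    k=np.linalg.lstsq(np.c_[d1,-d2],o2-o1,rcond=None)[0];p,q=o1+k[0]*d1,o2+k[1]*d2
    return (p+q)/2,np.linalg.norm(p-q)
C=[]
for c,(u,v) in((t,(269,226)),(s,(348,208))):
    h=cv2.cvtColor(c["pixels"],cv2.COLOR_RGB2HSV);m=cv2.inRange(h,(15,100,60),(28,255,255))
    w=np.zeros_like(m);w[v-18:v+18,u-18:u+18]=255
    cs=cv2.findContours(m&w,cv2.RETR_EXTERNAL,cv2.CHAIN_APPROX_NONE)[0];k=cv2.convexHull(max(cs,key=cv2.contourArea))
    M=cv2.moments(k);C.append((M["m10"]/M["m00"],M["m01"]/M["m00"]));print(C[-1],cv2.boundingRect(k),M["m00"])
W=tri(*C);tip=tri(ft((266,184)),fs((446,48)));print("weight",W,"tip",tip)
x=(H.mean(0)-B.mean(0));x[2]=0;print(np.linalg.norm(x),np.arctan2(x[1],x[0]))
x/=np.linalg.norm(x);st=H.mean(0)-.035*x
ax=lambda tr:st*[1,1,0]+[0,0,.075+tr]
# height of weight on the stud, each view, lateral from tip
y=np.array([-x[1],x[0],0]);lat=(tip[0]-st)@y;print("lat",lat,"along",(tip[0]-H.mean(0))@x)
for tr in(0,.01,.015,.02,.025,.034):
    P=ax(tr)+lat*y;print(tr,proj(t,P).round(1),proj(s,P).round(1))
```

```text
[[0.4923, 0.1433, 0.059], [0.4795, 0.0377, 0.059]] [0.4859 0.0905 0.059 ] 0.1064
[[0.4899, 0.1465, 0.059], [0.4805, 0.0372, 0.059]] [0.4852 0.0919 0.059 ] 0.1097
[[0.6473, 0.1306, 0.059], [0.6337, 0.0147, 0.059]] [0.6405 0.0727 0.059 ] 0.1167
[[0.6481, 0.1363, 0.059], [0.6356, 0.0298, 0.059]] [0.6419 0.083  0.059 ] 0.1072
(269.16428948758585, 225.31642894875856) (259, 215, 21, 21) 315.5
(347.43596986817323, 207.5885122410546) (340, 201, 16, 14) 177.0
weight (array([0.60529882, 0.07636517, 0.10206309]), np.float64(0.0005617183543779177)) tip (array([0.60599988, 0.07631181, 0.12995633]), np.float64(0.0004866708167040803))
0.15567516252031302 -0.11482979639990144
lat -0.00032476945999839125 along -0.03472212157018855
0 [[270.5 228.8]] [[347.4 218.1]]
0.01 [[270.  227.5]] [[347.6 214.2]]
0.015 [[269.8 226.8]] [[347.6 212.3]]
0.02 [[269.5 226.2]] [[347.7 210.3]]
0.025 [[269.3 225.5]] [[347.7 208.4]]
0.034 [[268.8 224.3]] [[347.8 204.8]]
```

Everything agrees. The bar is at about (0.4856, 0.091) with yaw −0.117, and the bar-to-hinge distance measures 155.7 mm against 155 given. The stud tip is at z 0.130 (0.129 expected). The weight is at z 0.102, so trim is about 26 mm and the balance angle about 1.105. Now I'll move above the bar.

```bash
cat >> h.py <<'E'
yaw=-.117; fx=np.array([np.cos(yaw),np.sin(yaw),0]); fy=np.array([-fx[1],fx[0],0]); up=np.array([0,0,1.])
def R(a): 
    z=np.sin(a)*fx-np.cos(a)*up; y=np.cos(a)*fx+np.sin(a)*up
    return np.c_[np.cross(y,z),y,z]
A=.25; BAR=np.array([.4857,.0910,.057])
E
python3 - <<'E'
from station import *
from station import ctrl,status,camera
from h import *
Q=R(A); g=BAR+.019*Q[:,2]
for th in(0,.5,1.1): # reach check
    from station import solver
    P=BAR+.155*((1-np.cos(th))*fx+np.sin(th)*up)+.019*Q[:,2]; print(np.round(solver.solve_ik(P,Q),2))
ctrl.move_to(g-.10*Q[:,2],Q); ctrl.command_gripper(.036,15)
ctrl.movel(g-.035*Q[:,2],v=.15)
s=status.read_state();print(s["time"],s["tcp_pos"],s["opening"],s["force"])
c=camera("side");b=cv2.resize(c["pixels"][150:270,265:390],None,fx=5,fy=5,interpolation=cv2.INTER_CUBIC)
c2=camera("top");b2=cv2.resize(c2["pixels"][200:320,250:282],None,fx=5,fy=5,interpolation=cv2.INTER_CUBIC)
cv2.imwrite("pics/pre.png",np.hstack([b,b2])[:,:,::-1])
E
```

```text
[ 0.21  0.31  2.16 -0.19  0.45  0.49]
[ 0.2   0.22  2.03 -0.13  0.66  0.41]
[ 0.16  0.24  1.81 -0.09  0.86  0.33]
3.575 [0.48200278 0.09150615 0.07272473] 0.036045988523340074 [-0.03165979  0.75039711 -0.1481318 ]
```

View pics/pre.png

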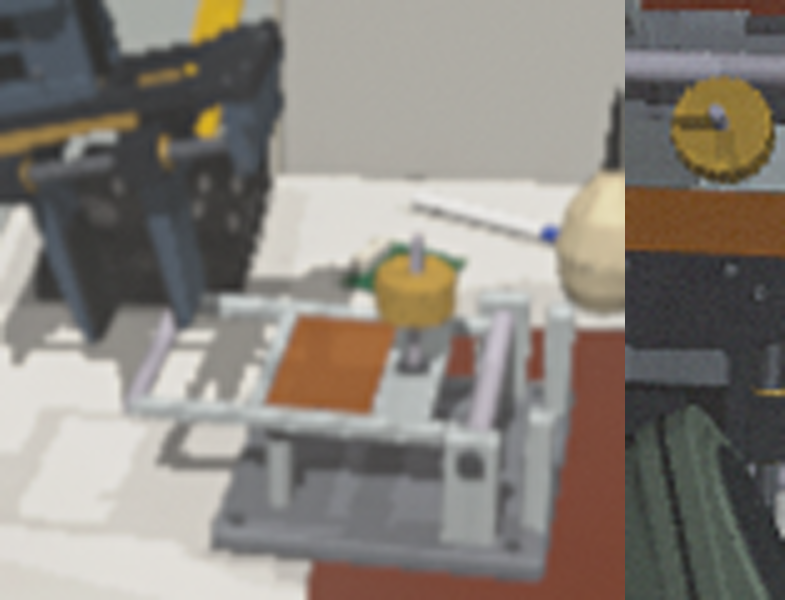

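The picture shows the fingertips at crop (95,335) and (187,320), straddling the bar (about (175,315)–(130,405)) between the rails, with clear space to the frame. I'll descend with a guard, grip and read the force.

Run:
```python
from station import ctrl,status,camera
from h import *
Q=R(A); g=BAR+.019*Q[:,2]
def st(l):
    s=status.read_state();f=s["force"];print(l,round(s["time"],2),np.round(s["tcp_pos"]-g,4),"F",np.round([f@fx,f@fy,f[2]],2),"T",np.round(s["torque"],2),s["opening"],np.round(s["finger_force"],2));return s
st("pre")
hit=ctrl.movel(g,v=.06,guard=6); st(hit)
if not hit:
    ctrl.command_gripper(0.0,12); ctrl.hold(.3); st("grip")
```

```text
pre 3.67 [-0.0079  0.0012  0.0349] F [-0.78  0.03  0.85] T [-0.11  0.22  0.04] 0.0357453624591071 0.0
False 4.41 [ 0.     -0.     -0.0002] F [0.09 1.19 0.57] T [-0.06  0.18 -0.03] 0.035939598644285295 0.0
grip 5.22 [0.0016 0.     0.0007] F [ 3.94 -3.49 -0.18] T [-0.58 -0.48 -0.17] 0.00941652189608663 12.0
```

The grip is good: the opening is 9.4 mm on the 10 mm bar. The bar pulled the tool about 1.6 mm forward, so I'll shift the estimate by 2 mm, then swing partway and check.

```bash
sed -i 's/BAR=np.array(.*/BAR=np.array([.4877,.0908,.057]); HINGE=BAR+.155*fx/' h.py
cat >> h.py <<'E'
from station import ctrl,status
Q=R(A)
def tcp(th): return HINGE+.155*(-np.cos(th)*fx+np.sin(th)*up)+.019*Q[:,2]
def st(th):
    s=status.read_state();f=s["force"];e=s["tcp_pos"]-.019*s["orientation"][:,2]-HINGE
    print(round(th,3),"t",round(s["time"],2),"err mm",np.round((s["tcp_pos"]-tcp(th))*1e3,1),"ang",round(np.arctan2(e[2],-e@fx),3),"r",round(np.hypot(e[2],e@fx),4),"F",np.round([f@fx,f@fy,f[2]],1),round(s["opening"],4),np.round(s["finger_force"],1),flush=True);return s
def swing(a,b,n,v):
    for th in np.linspace(a,b,n+1)[1:]:
        ctrl.movel(tcp(th),v=v); st(th)
E
python3 - <<'E'
from h import *
from station import camera
ctrl.movel(tcp(0),v=.02);st(0)
swing(0,.6,6,.05)
c=camera("side");cv2.imwrite("pics/mid.png",cv2.resize(c["pixels"][130:270,265:390],None,fx=4,fy=4,interpolation=cv2.INTER_CUBIC)[:,:,::-1])
E
```

```text
0 t 5.47 err mm [-0.4  0.1  0.5] ang 0.003 r 0.1554 F [-2.6  1.   6. ] 0.0092 12.0
0.1 t 5.93 err mm [-0.7  0.1 -0.1] ang 0.099 r 0.1556 F [-1.4  3.1 -1.8] 0.0092 12.0
0.2 t 6.39 err mm [-0.9  0.1  0.3] ang 0.201 r 0.1559 F [-3.9  4.  -0.6] 0.0095 12.0
0.3 t 6.85 err mm [-1.3  0.1  0.3] ang 0.299 r 0.1563 F [-4.7  3.4  0.1] 0.0096 12.0
0.4 t 7.31 err mm [-1.8  0.2  0.2] ang 0.397 r 0.1567 F [-6.1  4.3  1.9] 0.0091 12.0
0.5 t 7.77 err mm [-2.4  0.2  0.1] ang 0.494 r 0.1571 F [-7.8  4.8  2.7] 0.0096 12.0
0.6 t 8.22 err mm [-2.8  0.2  0.2] ang 0.592 r 0.1574 F [-9.6  2.9  5.1] 0.0099 12.0
```

View pics/mid.png

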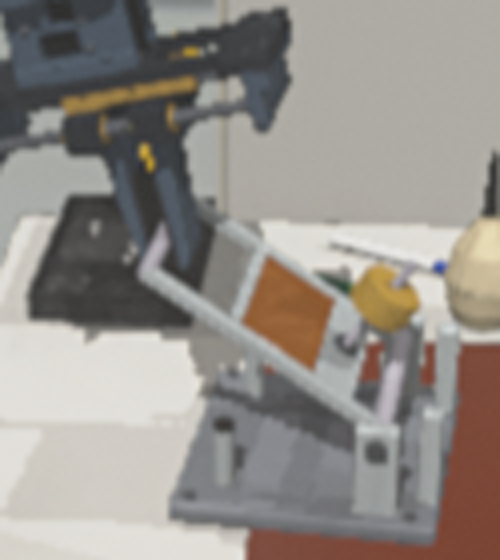

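The flap is swinging up, with the bar corner at crop (150,275), and the grip holds. The backward force of about 10 N grows in a way that fits a commanded circle about 3.7 mm too low. I'll re-centre it and continue to 1.105.

```bash
sed -i 's/HINGE=BAR+.155\*fx/HINGE=BAR+.1546*fx+.0035*up/' h.py
python3 - <<'E'
from h import *
from station import camera
swing(.575,1.105,6,.05); ctrl.hold(.3); st(1.105)
c=camera("side");cv2.imwrite("pics/up.png",cv2.resize(c["pixels"][130:270,265:390],None,fx=4,fy=4,interpolation=cv2.INTER_CUBIC)[:,:,::-1])
# expected pixels in the crop for the near rail: hinge & bar at y -0.055
H=np.array([BAR[0],BAR[1],.057])+.155*fx
for th in(1.0,1.05,1.1,1.15,1.2):
    P=[H-.0535*fy+r*(-np.cos(th)*fx+np.sin(th)*up) for r in(0.03,.155)]
    S=H+.053*(np.sin(th)*fx+np.cos(th)*up)-.0  # placeholder axis point
    print(th,((proj(c,P)-[265,130]+.5)*4-.5).round(1).tolist())
E
```

```text
0.663 t 8.68 err mm [-0.3  0.   0.5] ang 0.665 r 0.1555 F [-4.5  2.3  2.7] 0.0095 12.0
0.752 t 9.1 err mm [-0.2 -0.1  0.1] ang 0.751 r 0.1552 F [-4.9  2.   3.7] 0.0091 12.0
0.84 t 9.53 err mm [ 0.2 -0.1  0. ] ang 0.841 r 0.1548 F [-2.8  0.9  2.1] 0.0097 12.0
0.928 t 9.95 err mm [ 0.5 -0.2  0.2] ang 0.932 r 0.1548 F [-1.7  0.5  0.8] 0.0097 12.0
1.017 t 10.38 err mm [ 0.4 -0.1  0.3] ang 1.02 r 0.1551 F [-2.1 -1.1  1.5] 0.0097 12.0
1.105 t 10.8 err mm [ 0.4 -0.1  0.3] ang 1.108 r 0.155 F [-1.6 -1.2  1.9] 0.0093 12.0
1.105 t 11.1 err mm [-0.1 -0.1 -0. ] ang 1.104 r 0.155 F [-2.  -2.   1.8] 0.0093 12.0
1.0 [[354.2, 391.7], [232.0, 205.6]]
1.05 [[356.6, 390.6], [244.5, 199.5]]
1.1 [[359.1, 389.7], [257.4, 194.0]]
1.15 [[361.6, 388.9], [270.8, 189.1]]
1.2 [[364.1, 388.2], [284.5, 184.9]]
```

View pics/up.png

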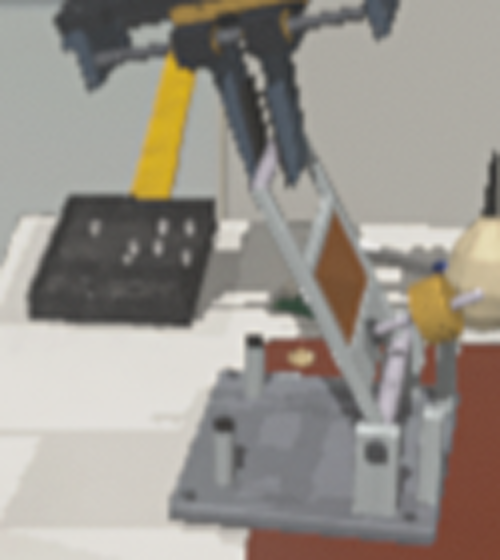

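The flap stands up with its near rail running from crop (260,188) to (372,420), against (257,194) predicted for 1.10. I'll cross-check angle and trim by triangulating the orange pane and the brass weight.

Run:
```python
import pickle
from h import *
from station import camera
old=pickle.load(open("cams.pkl","rb")); new=(camera("top"),camera("side"))
cv2.imwrite("pics/top2.png",cv2.resize(new[0]["pixels"][165:305,215:335],None,fx=4,fy=4,interpolation=cv2.INTER_CUBIC)[:,:,::-1])
H=np.array([BAR[0],BAR[1],.057])+.155*fx
def cen(c,lo,hi,box):
    m=cv2.inRange(cv2.cvtColor(c["pixels"],cv2.COLOR_RGB2HSV),lo,hi);w=np.zeros_like(m);x0,y0,x1,y1=box;w[y0:y1,x0:x1]=255
    k=cv2.convexHull(max(cv2.findContours(m&w,cv2.RETR_EXTERNAL,cv2.CHAIN_APPROX_NONE)[0],key=cv2.contourArea));M=cv2.moments(k)
    return (M["m10"]/M["m00"],M["m01"]/M["m00"]),cv2.boundingRect(k),M["m00"]
bt,bs=(245,195,300,270),(310,180,390,225)
for nm,lo,hi in(("weight",(15,100,60),(28,255,255)),("pane",(8,130,50),(15,255,255))):
  for l,(t,s) in(("old",old),("new",new)):
    a=cen(t,lo,hi,bt);b=cen(s,lo,hi,bs if nm=="weight" else (300,180,370,240))
    o1,d1=rays(t,[a[0]]);o2,d2=rays(s,[b[0]]);k=np.linalg.lstsq(np.c_[d1[0],-d2[0]],o2-o1,rcond=None)[0]
    p,q=o1+k[0]*d1[0],o2+k[1]*d2[0];e=(p+q)/2-H
    print(nm,l,a,b,"gap",np.linalg.norm(p-q).round(4),"x,y,z",np.round([e@fx,e@fy,e[2]],4),"r",np.hypot(e@fx,e[2]).round(4),"elev",np.arctan2(e[2],-e@fx).round(3))
```

```text
weight old ((269.16428948758585, 225.31642894875856), (259, 215, 21, 21), 315.5) ((347.43596986817323, 207.5885122410546), (340, 201, 16, 14), 177.0) gap 0.0006 x,y,z [-0.0365 -0.0006  0.0451] r 0.058 elev 0.89
weight new ((273.6666666666667, 196.66666666666666), (273, 195, 2, 4), 1.5) ((373.5141065830721, 206.9153605015674), (367, 199, 14, 17), 159.5) gap 0.0066 x,y,z [ 0.0189 -0.0054  0.0534] r 0.0566 elev 1.911
pane old ((270.1696504688832, 250.748223927252), (246, 238, 49, 27), 1173.0) ((331.2798742138365, 222.3165618448637), (319, 214, 25, 18), 318.0) gap 0.0013 x,y,z [-0.074  -0.0008  0.003 ] r 0.074 elev 0.04
pane new ((288.0, 221.0), (283, 220, 11, 3), 20.0) ((349.95116772823775, 198.91507430997876), (345, 186, 11, 27), 157.0) gap 0.0093 x,y,z [-0.0319 -0.0358  0.0833] r 0.0892 elev 1.206
```

View pics/top2.png

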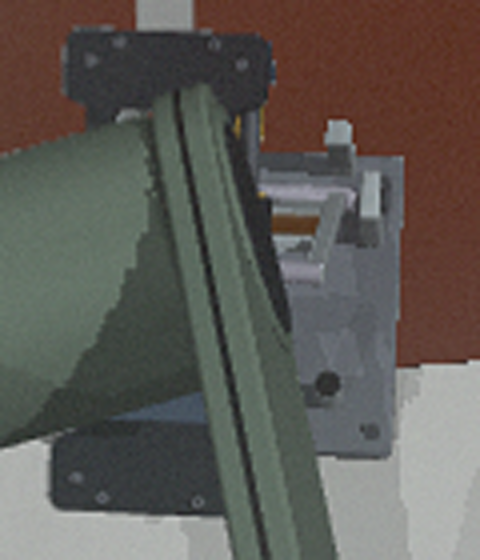

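The arm hides most of the flap in the top view; only the bar's right end near (310,272) shows. I'll cast the side-view rays onto the flap's mid-plane instead, since the lateral offset is known.

Run:
```python
from h import *
import pickle
s=pickle.load(open("cams.pkl","rb"))[1]
H=np.array([BAR[0],BAR[1],.057])+.155*fx
o,d=rays(s,[(347.436,207.589),(373.514,206.915),(331.28,222.317),(349.951,198.915)])
for n,di in zip(("w old","w new","pane old","pane new"),d):
    e=o+di*((-.0006-(o-H)@fy)/(di@fy))-H; print(n,np.round([e@fx,e[2]],4),"r",np.hypot(e@fx,e[2]).round(4),"elev",np.arctan2(e[2],-e@fx).round(3))
for t in(.022,.024,.026,.028): print(t,np.hypot(.035,.018+t).round(4),np.arctan2(.018+t,.035).round(3),np.pi/2-np.arctan((.010+.533*t)/.0479))
```

```text
w old [-0.0368  0.0449] r 0.0581 elev 0.885
w new [0.0217 0.0522] r 0.0565 elev 1.964
pane old [-0.0734  0.0031] r 0.0734 elev 0.043
pane new [-0.0317  0.0672] r 0.0743 elev 1.13
0.022 0.0532 0.852 1.144977607271042
0.024 0.0547 0.876 1.126675377571277
0.026 0.0562 0.899 1.1086864324055101
0.028 0.0578 0.92 1.091014138426337
```

The optical angle is 1.08–1.09 and the kinematic angle 1.104. Trim is about 26 mm, so balance is about 1.108. All of this is well within 0.06 rad, so I'll check that it's still and hand in.

Run:
```python
from h import *
from station import order
swing(1.105,1.112,1,.01); ctrl.hold(.6); s=st(1.112); print(np.abs(s["dq"]).max())
print(order.close_job())
```

```text
1.112 t 11.51 err mm [ 0.  -0.   0.1] ang 1.112 r 0.155 F [-1.9 -1.3  2.5] 0.0092 12.0
1.112 t 12.11 err mm [-0.  -0.1  0.1] ang 1.112 r 0.1551 F [-1.1 -2.4  2.9] 0.0097 12.0
0.001863193257639883
the job is handed in; nothing more can be done
None
```

I handed the job in at 12.1 s: the flap is held still by its bar with 12 N of grip at about 1.11 rad, against an estimated balance of 1.11 rad (trim about 26 mm); the side camera put the angle about 0.02 rad lower, still within the 0.06 rad tolerance, and the hand-in call gave no verdict.

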